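# Press a control box cover home and hold the driver ready over its screw

## Robot

A 6-joint arm with a two-finger parallel gripper is mounted at the origin on the work surface; the furniture and walls round the work are solid. World frame = base frame: x ahead of the robot, y to its left, z up, the work surface at z = 0. Lengths are in mm, angles in rad, forces in N, time in s.
With the tool pointing down it reaches from about 350 to 875 mm from the base axis. Payload 4.2 kg.
Tool frame: the origin (TCP) lies between the finger pads; the fingertips stand 17 mm ahead of it and the grasp point (between the pads) lies 2 mm behind it (nose_length is the distance from the TCP to the fingertips, in mm); z points along the fingers, y is the direction in which the jaws open and shut (so a half turn about z gives the same grasp; the last joint's range is limited). The gripper opens to 85 mm and grips with 20 to 120 N. Pads are 22 mm wide; open, the fingers measure 114 mm over their backs; the gripper's body (76 mm by 85 mm) begins 54 mm behind the grasp point. The pads swing forward as they close: fully open they stand 13 mm farther back than shut.
Start: joints at [-1.075, 0.385, 0.008, 0, -1.194, -0.259], TCP at [146.638, -607.533, 248.312] pointing down, gripper open.
Joint ranges: [-3.14, 3.14], [-1.21, 2.06], [-1.07, 1.41], [-3.16, 2.05], [-2.99, -0.16], [-3.1, 3.1]. Speed limits (rad/s): [2.79, 2.79, 3.14, 3.14, 3.14, 3.14].

## Interface

Orientations are given as a unit quaternion [x, y, z, w].
In Python, from bench import * gives the robot as it stands.
- The arm moves only by the tool jog_arm, never from a script. Its argument "increments" is a list of rows, each a list of 4 numbers: the shift along the tool's x, y, z in m, then the turn about the tool's z in degrees. A call has 1 to 10 rows; each row is the pose to reach, as a shift and turn from the pose measured when the call began, along the tool's axes at that moment; what a row does not reach only later rows make up. A row lasts 1/8 s, in which the tool goes at most 62.5 mm and 10.7 degrees, less where a joint would pass 70% of its speed; a pose out of reach is approached as far as the arm can. A call with a gripper value outside its range is refused whole. "hand" is the gripper's target within -1 to 1 (fully open at 1, half-way at 0, shut at -1), set as the call begins (left out, the last holds). The fingers move at their own pace and stop on an object; the grip force is fixed at half the most. Time passes only in rows, so rows that repeat a pose let the fingers close. It gives the time, the measured TCP pose, the force and the opening at its end, in the units of the state.
- read_state(): the state, without advancing time (a new reading comes with each control period).
- get_image(name): name is "side" or "top" or "wrist"; returns the picture (420x560x3 uint8, red, green, blue); there is no depth.
- calibration(name): a dict with "fx", "fy", "cx", "cy" (pixels), "D" ([k1, k2, p1, p2, k3] as OpenCV has them; the pictures are not rectified), "position" and "rotation" of the camera in the world; the wrist camera has in their place "hand_eye" (4x4, takes a point from camera to tool coordinates, whose origin is the TCP and whose axes are the flange's). Camera axes: x right, y up, looking along -z (the intrinsics and any distortion apply to the point x, -y, -z); pixel columns grow to the right and rows downward; lengths in mm; the calibration is good to about 2 mm. A picture is of the moment at which its call begins: read the wrist's pose just before it. calibration takes no time and is no camera call.
- job_done(): hands the job in, once; it reports no verdict.
The state is a dict: "clock": time; "joints": joint angles; "joint_vel": joint speeds; "joint_efforts": joint torques, N m; "position": TCP position; "ee_rot": TCP orientation; "contact_force": force on the tool from outside, world axes, zero at the start; "wrist_torque": the same for the moment, N m; "gripper_width": finger opening in mm.
Only numpy, scipy, OpenCV 4.12 (cv2) and the standard library are available. Lean on these libraries where they do the work, as an engineer would, in place of code of your own. Each camera call takes 0.05 s, during which the arm holds its last target.

## Task

First press the cover of the control box down until it sits level on the box. Then take the stubby driver out of its wooden stand, carry it over the open carton without knocking the carton, and bring it upright with its bit straight above the screw at the front of the cover, about a centimetre clear of the screw head and touching nothing. Finish like that, still holding the driver in the air, ready for me to start the screw; leave everything else where it is.

Things in the scene. Friction and masses are not known exactly. Their poses are not given: they have to be found in the camera images.
- housing: Control box, a bare cast-metal box screwed to the bench, 110 x 84 x 44 mm high without its cover (a cable gland sticks out 20 mm at its -y side; low fixing feet at both x ends). Origin: centre of its underside, on the bench top. Its x axis points from the cover's front (screw) edge to its back (hinge) edge, z up.
- cover (a joint): Grey cover plate of the box, 103 x 84 x 4 mm, hinged under a keeper at its back edge (line along box y, 49 mm to box +x of centre, 44 mm up). 0 rad: level, a hard stop, top 48 mm above the bench; larger: front edge stands up (0.1 rad is 10 mm there); starts raised. Its rubber seal is stiff: about 6 N down on the dark spot moves it, and it stays where left; 20 N does no harm.
- cover_spot (a point): Centre of the dark round spot, 22 mm across, in the middle of the cover's top face, 55 mm in front of the hinge line: where to press. Moves with the cover. On the closed cover it is 49 mm above the bench and 6 mm in front (box -x) of the box's centre.
- screw_head (a point): Centre of the top of the steel cross-head screw in the cover, 12 mm across, 3 mm proud, in the middle of the cover's front edge, 92 mm in front of the hinge line; moves with the cover. On the closed cover it is 51 mm above the bench and 43 mm in front (box -x) of the box's centre. z: the screw's axis, out of the cover.
- stand: Wooden block 70 x 60 x 60 mm high fixed on the bench, with a 15 mm hole, 52 mm deep, in the middle of its top, in which the driver's shaft stands, and two small empty holes. Origin: centre of its underside; z up. On its -y side and nearer the robot lies a fixed heap of flat boxes, up to 170 mm high, its nearest corner at about x 0.42, y 0.03 m.
- driver: Stubby driver, 115 mm long, 0.1 to 0.2 kg: black round handle 30 mm across, 45 to 115 mm above the tip; steel shaft 7.6 mm across below it. Origin: the tip of the bit; z runs along the shaft to the handle's end. Starts upright in the stand, tip 15 mm above the bench, handle shoulder resting on the block; the shaft comes free after 45 mm of lift.
- carton: Cut-down brown cardboard carton, open at the top, empty and loose, 113 x 211 x 89 mm high, standing between the stand and the control box with its long side pointing away from the robot. Origin: centre of its underside; x across its short side, y along its long side.
- bit_block: Small wooden block with six steel bits standing in it, 32 x 90 x 52 mm high, at the back behind the carton; origin: centre of its underside. Bystander.
- screw_cup: White plastic cup of screws, 86 mm across, 45 mm high, at the back left; origin: centre of its underside. Bystander.
- hammer: Soft-face hammer lying down, 94 x 206 x 33 mm, handle along its y; origin: centre of its underside. Bystander.
- sanding_block: Wooden sanding block, 46 x 70 x 24 mm; origin: centre of its underside. Bystander.

How it is judged (in metres and radians):
On the way, in this order (a step that is already met when the one before it is completed fails the run):
1. the cover is pressed down level on the control box (value of joint cover below 0.015 rad), for 0.2 s.
2. the driver is in the air above the carton, its tip higher than the carton's rim (x of driver in the frame of carton between -0.065 and 0.065 m and y of driver in the frame of carton between -0.12 and 0.12 m and z of driver in the frame of carton above 0.089 m), for 0.05 s.
At the end, for the whole second after the job is handed in: The cover is level (within 0.015 rad); the driver, held in the fingers and still (under 20 mm/s), is upright within 0.12 rad, its tip within 6 mm sideways of the screw's centre and 3 to 20 mm above the screw head, with no contact on the control box or cover (value of joint cover below 0.015 rad and horizontal distance between driver and screw_head below 0.006 m and z of driver in the frame of screw_head between 0.003 and 0.02 m and angle between driver's own z axis and vertical below 0.12 rad and contact force between driver and the fingers above 1 N and contact force between driver and housing below 0.1 N and linear speed of driver below 0.02 m/s); the arm keeps its last pose, push and grip.
It fails at once if the carton is knocked (moved more than 15 mm) (distance of carton from where it was at the start of the episode above 0.015 m).
It fails at once if a bystander is displaced by more than 20 mm (distance of any of bit_block, screw_cup, hammer, sanding_block from where it was at the start of the episode above 0.02 m).
It also fails if it takes over 61 s, if anything falls off the work surface, if the arm or the gripper's body presses on something with over 40 N, if the wrist force passes 120 N, or if a joint passes its speed limit or range.

## Working session

There is one attempt and no reset: what is moved stays moved. The work goes in short steps, Python scripts to look and compute and a tool call to move; the robot and the scene stay as the last step left them, time stands still between calls to the robot, and variables do not carry over. Pictures are saved under pics/ and viewed, and the job is handed in when it is done.

Besides the shell and the picture viewer there is one more tool, called after "Emit:" by a JSON object that holds its "method" and its "body", one argument or row to a line. jog_arm: Moves the arm, as the interface text tells. Its arguments: {"type":"object","properties":{"increments":{"type":"array"},"hand":{"type":"number"}},"required":["increments"]}

```bash
mkdir -p pics; ls; cat > h.py <<'E'
from bench import *
import numpy as np, cv2
from scipy.spatial.transform import Rotation as R
def shot(n,f):
    s=read_state(); im=get_image(n); cv2.imwrite('pics/'+f,cv2.cvtColor(im,cv2.COLOR_RGB2BGR)); return s,im
def cam(n,s=None):
    c=calibration(n)
    K=np.array([[c['fx'],0,c['cx']],[0,c['fy'],c['cy']],[0,0,1.]]);D=np.array(c['D'],float)
    if 'hand_eye' in c:
        H=np.array(c['hand_eye']);Rt=R.from_quat(s['ee_rot']).as_matrix()
        return K,D,Rt@H[:3,3]+np.array(s['position']),Rt@H[:3,:3]
    rot=np.array(c['rotation'],float)
    if rot.shape!=(3,3): rot=R.from_quat(rot).as_matrix()
    return K,D,np.array(c['position'],float),rot
def ray(cm,px):
    K,D,p,r=cm
    u=cv2.undistortPoints(np.array([[px]],float),K,D)[0,0]
    d=r@np.array([u[0],-u[1],-1.]);return p,d/np.linalg.norm(d)
def onz(cm,px,z):
    p,d=ray(cm,px);return p+d*(z-p[2])/d[2]
def proj(cm,P):
    K,D,p,r=cm
    q=r.T@(np.array(P,float)-p);q=np.array([q[0],-q[1],-q[2]])
    return cv2.projectPoints(q[None],np.zeros(3),np.zeros(3),K,D)[0][0,0]
def tri(L):
    A=np.zeros((3,3));b=np.zeros(3)
    for p,d in L:
        M=np.eye(3)-np.outer(d,d);A+=M;b+=M@p
    x=np.linalg.solve(A,b);return x,[np.linalg.norm((np.eye(3)-np.outer(d,d))@(x-p)) for p,d in L]
E
python3 - <<'E'
from h import *
for n in ['side','top','wrist']:
    s,im=shot(n,n+'0.png'); print(n,calibration(n))
print(read_state())
E
```

```text
pics
side {'fx': 515.1487151863417, 'fy': 515.1487151863417, 'cx': 277.2217645048162, 'cy': 207.24068931940474, 'D': array([-0.10811225,  0.        ,  0.        ,  0.        ,  0.        ]), 'position': array([-137.03562186,  772.84505935,  849.42665971]), 'rotation': array([-0.14725417,  0.37371662,  0.84363224, -0.35628182])}
top {'fx': 438.8298680428919, 'fy': 438.8298680428919, 'cx': 279.27678608391636, 'cy': 204.86811189073686, 'D': array([-0.09222776,  0.        ,  0.        ,  0.        ,  0.        ]), 'position': array([272.19498048, 163.00840145, 965.77476179]), 'rotation': array([-0.073367  ,  0.07585501,  0.7267588 , -0.67873776])}
wrist {'fx': 363.03325268534996, 'fy': 363.03325268534996, 'cx': 274.040753786407, 'cy': 205.36588458886575, 'D': array([-0.07298222,  0.        ,  0.        ,  0.        ,  0.        ]), 'hand_eye': array([[-6.46766433e-04,  9.59362485e-01,  2.82175839e-01,
         7.08491096e+01],
       [ 9.99999474e-01,  3.95883272e-04,  9.46114076e-04,
         4.35143945e-01],
       [ 7.95957656e-04,  2.82176303e-01, -9.59362236e-01,
        -1.26586039e+02],
       [ 0.00000000e+00,  0.00000000e+00,  0.00000000e+00,
         1.00000000e+00]])}
{'clock': 0.15, 'joints': array([-1.07542091e+00,  3.85387913e-01,  6.97283368e-03, -3.14744428e-04,
       -1.19401764e+00, -2.58564305e-01]), 'joint_vel': array([-0.00189453, -0.00138774,  0.00371122,  0.00316106,  0.00112841,
       -0.00098226]), 'joint_efforts': array([-4.94431551e-04, -3.92677402e+01,  1.88581502e+01,  4.18860644e+00,
       -3.40067389e-03, -2.10291070e-06]), 'position': array([ 146.52281651, -607.17349874,  247.48652123]), 'ee_rot': array([-1.18071424e-01,  9.93004757e-01,  8.14596458e-04, -1.65168409e-04]), 'contact_force': array([ 0.23350814, -0.74221865,  0.10859334]), 'wrist_torque': array([ 6.85448196e-03, -1.62018202e-05, -1.00944366e-02]), 'gripper_width': 85.50392393182467}
```

View pics/side0.png

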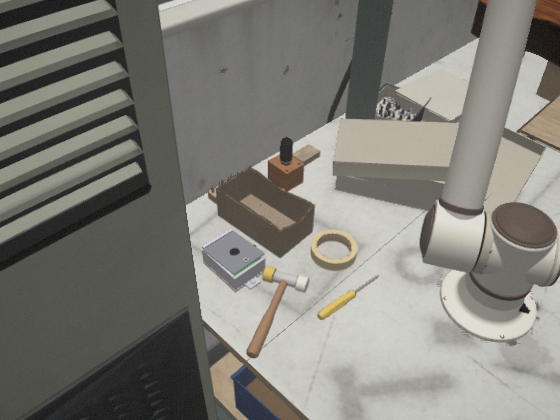

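View pics/top0.png

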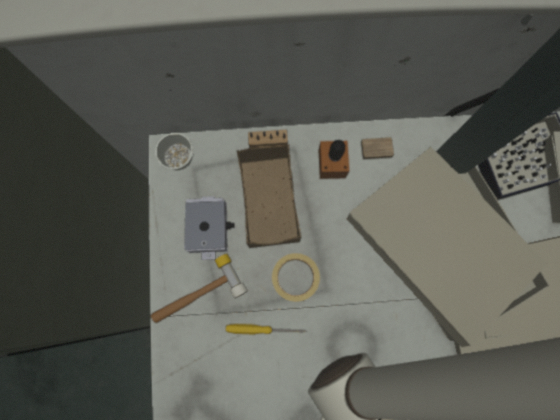

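View pics/wrist0.png

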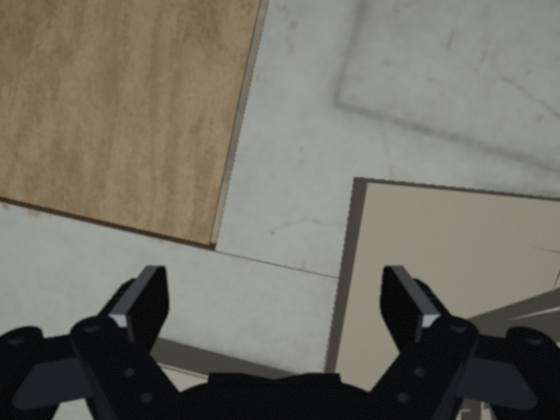

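The side view shows the raised-cover box at (235,255), the carton at (265,215), and the driver in its stand at (287,165). The top view shows the box at (205,225), the carton at (270,197), and the stand at (334,160). The wrist view shows only the boxes. I'll zoom in on the parts.

```bash
python3 - <<'E'
import cv2
a=cv2.imread('pics/top0.png');b=cv2.imread('pics/side0.png')
cv2.imwrite('pics/t1.png',cv2.resize(a[120:280,145:355],None,fx=3.7,fy=3.7,interpolation=cv2.INTER_CUBIC))
cv2.imwrite('pics/s1.png',cv2.resize(b[130:300,190:345],None,fx=3.5,fy=3.5,interpolation=cv2.INTER_CUBIC))
E
```

```text
(no output)
```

View pics/t1.png

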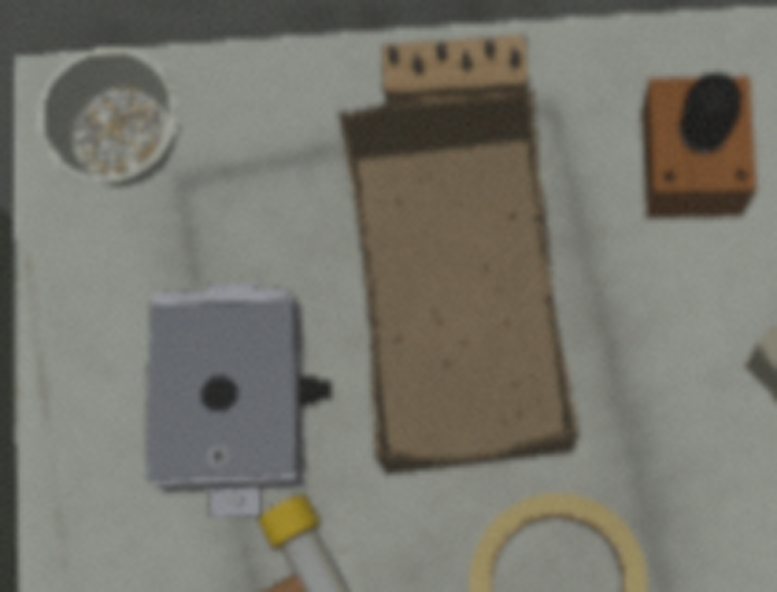

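View pics/s1.png

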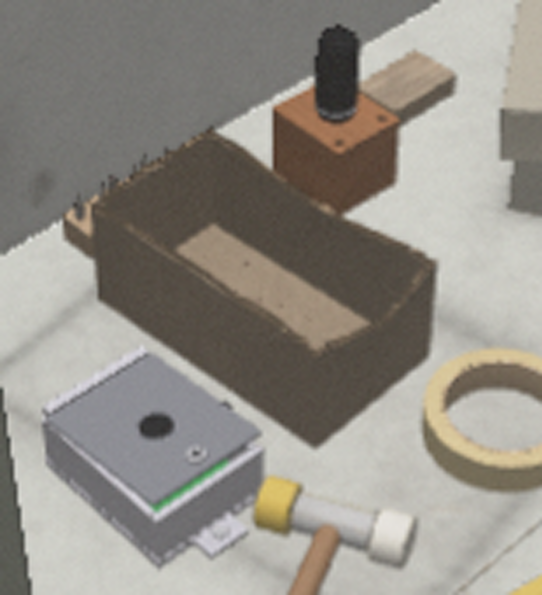

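```bash
cat >> h.py <<'E'
def T(X,Y): return ((X+.5)/3.7-.5+145,(Y+.5)/3.7-.5+120)
def S(X,Y): return ((X+.5)/3.5-.5+190,(Y+.5)/3.5-.5+130)
E
python3 - <<'E'
from h import *
np.set_printoptions(precision=1,suppress=True)
t=cam('top');s=cam('side')
for n,a,b in [('spot',(219,393),(156,425)),('screw',(218,455),(197,454)),('drvtop',(714,95),(338,38)),('standholeNearLeft',(670,176),(340,143)),('standholeR',(741,175),(383,118)),
 ('carton FL',(385,468),(318,350)),('carton FR',(574,447),(436,262)),('carton BL',(342,112),(97,205)),('carton BR',(527,100),(210,133)),('stand FL',(648,193),(341,157)),('stand FR',(754,190),(398,124)),('standBL',(648,77),(274,115)),('cov FL',(148,480),(155,502)),('cov FR',(299,480),(262,437)),('coverBL',(153,300),(44,420)),('coverBR',(294,295),(148,352))]:
    x,r=tri([ray(t,T(*a)),ray(s,S(*b))]);print(n,x,np.array(r))
E
```

```text
spot [433.5 315.2  53.6] [0.1 0.1]
screw [396.9 315.8  58.2] [0.4 0.4]
drvtop [567.2  27.9 125.9] [0.2 0.2]
standholeNearLeft [543.1  47.6  57.9] [0.2 0.2]
standholeR [540.5   6.4  59.7] [0.3 0.3]
carton FL [383.8 223.2  87.9] [4.6 4.6]
carton FR [386.3 119.1  92.5] [2.8 2.8]
carton BL [584.9 233.8  84.8] [1.1 1.1]
carton BR [586.6 129.2  85.6] [1.4 1.4]
stand FL [531.7  60.6  59.8] [1.5 1.5]
stand FR [532.3  -1.1  54.9] [0.4 0.4]
standBL [606.2  53.3  50.9] [1.3 1.3]
cov FL [386.2 356.7  57.3] [0.5 0.5]
cov FR [382.9 273.2  50.7] [2.2 2.2]
coverBL [493.5 354.3  40.3] [0.3 0.3]
coverBR [490.9 271.5  42.9] [0.6 0.6]
```

```bash
python3 - <<'E'
from h import *
np.set_printoptions(precision=1,suppress=True)
t=cam('top');s=cam('side')
for z in (100,170): print(z,[onz(t,p,z) for p in [(349,217),(430,150),(528,240),(465,352)]])
print([onz(s,p,170) for p in [(340,121),(460,122),(334,160)]])
for p in [(150,135),(150,300)]:print(onz(t,p,0))
for p in [(0,40),(560,5),(280,35)]:print(onz(t,p,0),onz(t,p,500))
st=read_state();Rm=R.from_quat(st['ee_rot']).as_matrix()
for P in [(430,-200,300),(433.5,200,300)]: print(Rm.T@(np.array(P)-st['position']))
E
```

```text
100 [array([423.3,  15.5, 100. ]), array([ 553.6, -169.9,  100. ]), array([ 349.6, -348.7,  100. ]), array([ 143.3, -184.5,  100. ])]
170 [array([411.1,  27.4, 170. ]), array([ 530.8, -143. ,  170. ]), array([ 343.4, -307.4,  170. ]), array([ 153.7, -156.4,  170. ])]
[array([493. , -78.8, 170. ]), array([ 289.9, -296.5,  170. ]), array([402.1,  49.4, 170. ])]
[668.4 445.3   0. ]
[287. 448.   0.]
[969.5 851.5   0. ] [608.5 495.  500. ]
[ 974.4 -635.6   -0. ] [ 610.8 -222.1  500. ]
[911.3 121.3   0. ] [580.4 142.9 500. ]
[-371.   329.4  -52. ]
[-468.2  717.5  -51.4]
```

Emit:
{"method": "jog_arm", "body": {
  "increments": [
    [-0.37,0.33,-0.05,13.6],
    [-0.37,0.33,-0.05,13.6],
    [-0.37,0.33,-0.05,13.6],
    [-0.37,0.33,-0.05,13.6],
    [-0.37,0.33,-0.05,13.6],
    [-0.37,0.33,-0.05,13.6],
    [-0.37,0.33,-0.05,13.6],
    [-0.37,0.33,-0.05,13.6],
    [-0.37,0.33,-0.05,13.6]
  ],
  "hand": -1
}}

```text
clock: 1.27
position: [430.9, -196.7, 298.2]
ee_rot: [-0.003, 1.0, 0.001, 0.0]
contact_force: [-0.1, 0.5, 0.3]
gripper_width: -0.1
```

Emit:
{"method": "jog_arm", "body": {
  "increments": [
    [-0.05,0.22,0,0],
    [-0.05,0.22,0,0],
    [-0.05,0.22,0,0],
    [-0.05,0.22,0,0],
    [-0.05,0.22,0,0]
  ]
}}

```text
clock: 1.9
position: [479.8, 24.9, 298.1]
ee_rot: [-0.004, 1.0, 0.001, -0.0]
contact_force: [-0.2, -0.5, -0.3]
gripper_width: -0.3
```

```bash
cat > look.py <<'E'
from h import *
import sys,pickle
n=sys.argv[1]
s,im=shot('wrist',n+'.png');pickle.dump(s,open(n+'.pkl','wb'));print(s['clock'],s['position'],s['ee_rot'],s['joint_vel'].max(),s['contact_force'])
E
python3 look.py w1
```

```text
1.9 [479.75832555  24.93650568 298.06947643] [-4.20041421e-03  9.99990834e-01  7.72451732e-04 -3.01697772e-04] 0.019259373677536554 [-0.22396901 -0.53130807 -0.2937292 ]
```

View pics/w1.png

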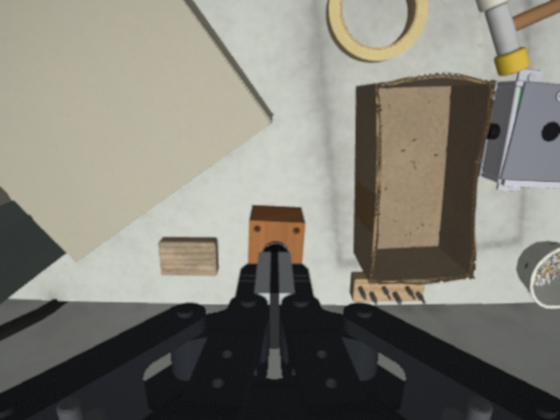

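Emit:
{"method": "jog_arm", "body": {
  "increments": [
    [0.05,0.28,0.1,0],
    [0.05,0.28,0.1,0],
    [0.05,0.28,0.1,0],
    [0.05,0.28,0.1,0],
    [0.05,0.28,0.1,0],
    [0.05,0.28,0.1,0],
    [0.05,0.28,0.1,0]
  ]
}}

```text
clock: 2.82
position: [427.8, 302.2, 198.4]
ee_rot: [-0.003, 1.0, 0.0, -0.001]
contact_force: [0.2, -0.6, -0.6]
gripper_width: 0.2
```

```bash
python3 look.py w2
```

```text
2.825 [427.77280281 302.19829012 198.41631316] [-2.71805016e-03  9.99996057e-01  2.25319160e-04 -6.68602030e-04] 0.003068827118659359 [ 0.20878182 -0.58268974 -0.62578289]
```

View pics/w2.png

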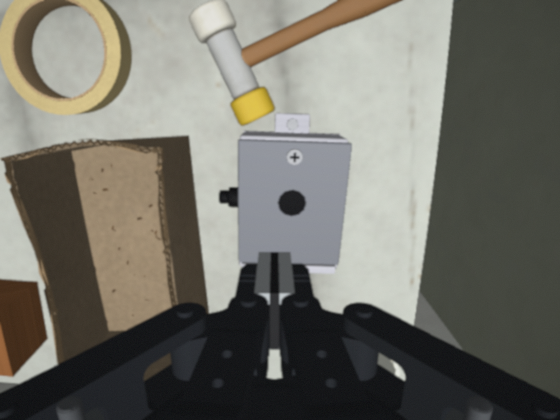

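w1 shows the stand at (276,240), with the driver partly hidden by the fingers. w2 shows the spot at (291.5,203), the screw at (294.5,157), and the hammer head close by at (253,105).

```bash
python3 - <<'E'
from h import *
import pickle
np.set_printoptions(precision=1,suppress=True)
t=cam('top');s=cam('side');w=cam('wrist',pickle.load(open('w2.pkl','rb')))
im=cv2.imread('pics/w2.png',0)
for nm,c,z in [('spot',(291.5,203),53.6),]:
    m=(im[180:226,268:316]<45).astype(np.uint8);M=cv2.moments(m,True);c=(M['m10']/M['m00']+268,M['m01']/M['m00']+180);print(c,M['m00'])
    print(onz(w,c,z),onz(t,T(219,393),z),onz(s,S(156,425),z))
print(onz(w,(294.5,157),58.2))
print(tri([ray(w,c),ray(t,T(219,393)),ray(s,S(156,425))]))
print(tri([ray(w,(294.5,157)),ray(t,T(218,455)),ray(s,S(197,454))]))
E
```

```text
(291.50341685649204, 202.4738041002278) 439.0
[434.1 316.2  53.6] [433.5 315.1  53.6] [433.6 315.2  53.6]
[397.8 317.6  58.2]
(array([433.6, 315.6,  53.9]), [np.float64(0.7649545947688354), np.float64(0.5123970336589592), np.float64(0.27165909258069637)])
(array([397.1, 316.5,  58.6]), [np.float64(1.2786256866142713), np.float64(0.43075249089032275), np.float64(1.024407823417692)])
```

Emit:
{"method": "jog_arm", "body": {
  "increments": [
    [-0.006,0.0135,0.05,0],
    [-0.006,0.0135,0.1,0],
    [-0.006,0.0135,0.118,0],
    [-0.006,0.0135,0.122,0],
    [-0.006,0.0135,0.126,0],
    [-0.006,0.0135,0.129,0],
    [-0.006,0.0135,0.131,0]
  ]
}}

```text
clock: 3.75
position: [434.2, 316.0, 69.1]
ee_rot: [-0.003, 1.0, 0.001, 0.0]
contact_force: [-0.9, -0.6, 4.9]
gripper_width: -0.2
```

Emit:
{"method": "jog_arm", "body": {
  "increments": [
    [0,0,0.001,0],
    [0,0,0.002,0],
    [0,0,0.003,0],
    [0,0,0.003,0]
  ]
}}

```text
clock: 4.25
position: [433.9, 316.0, 65.9]
ee_rot: [-0.003, 1.0, 0.001, 0.0]
contact_force: [-2.4, -0.6, 5.3]
gripper_width: -0.0
```

Emit:
{"method": "jog_arm", "body": {
  "increments": [
    [0,0,0.001,0],
    [0,0,0.0015,0],
    [0,0,0.0015,0]
  ]
}}

```text
clock: 4.62
position: [433.8, 316.0, 65.0]
ee_rot: [-0.003, 1.0, 0.001, 0.0]
contact_force: [-3.2, -1.9, 8.0]
gripper_width: 0.0
```

Emit:
{"method": "jog_arm", "body": {
  "increments": [
    [0,0,0.001,0],
    [0,0,0.0015,0],
    [0,0,0.002,0],
    [0,0,0.002,0]
  ]
}}

```text
clock: 5.12
position: [433.9, 316.1, 64.9]
ee_rot: [-0.003, 1.0, 0.001, 0.0]
contact_force: [-5.5, -2.8, 16.3]
gripper_width: -0.1
```

The arm stopped at 65 mm while the force rose to 16 N, so the cover has reached its hard stop. I'll back off, open the gripper and check.

Emit:
{"method": "jog_arm", "body": {
  "increments": [
    [0,0,-0.02,0],
    [0.03,0,-0.07,0],
    [0.03,0,-0.135,0],
    [0.03,0,-0.135,0],
    [0.03,0,-0.135,0]
  ],
  "hand": -1
}}

```text
clock: 5.75
position: [403.7, 315.6, 199.3]
ee_rot: [-0.003, 1.0, 0.001, 0.0]
contact_force: [-0.6, -0.7, -0.9]
gripper_width: 0.3
```

```bash
python3 look.py w3; python3 - <<'E'
from h import *
for n in ['side','top']: shot(n,n+'3.png')
a=cv2.imread('pics/top3.png');b=cv2.imread('pics/side3.png')
cv2.imwrite('pics/s3.png',cv2.resize(b[130:300,190:345],None,fx=3.5,fy=3.5,interpolation=cv2.INTER_CUBIC))
E
```

```text
5.75 [403.68173791 315.60675569 199.32305107] [-2.87779360e-03  9.99995067e-01  1.24630079e-03  1.78708083e-04] 0.02942134645851932 [-0.60691341 -0.6864033  -0.85746363]
```

View pics/w3.png

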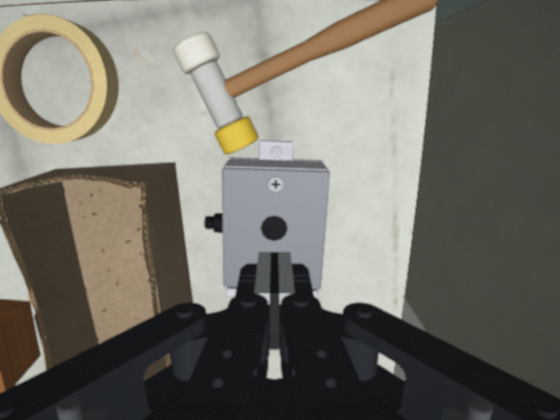

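View pics/s3.png

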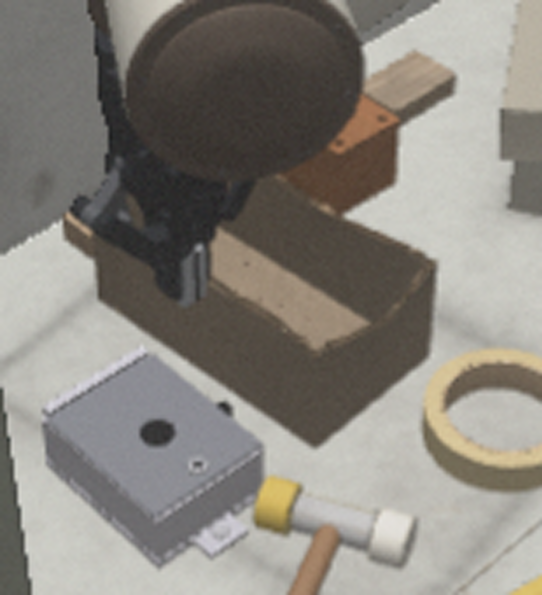

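The cover now sits level, with no green seal showing. The screw is at (276,184.5) in the wrist view and (198,464) in the side crop.

```bash
python3 - <<'E'
from h import *
import pickle
np.set_printoptions(precision=1,suppress=True)
s=cam('side');w=cam('wrist',pickle.load(open('w3.pkl','rb')))
print('screw',tri([ray(w,(276,184.5)),ray(s,S(198,464))]),onz(w,(276,184.5),51),onz(s,S(198,464),51))
print('spot',tri([ray(w,(273.8,228.2)),ray(s,S(157,433))]),onz(w,(273.8,228.2),49),onz(s,S(157,433),49))
E
```

```text
screw (array([395.7, 317.2,  51.7]), [np.float64(1.0636032258773351), np.float64(1.0636032258771688)]) [396.8 317.8  51. ] [395.2 316.3  51. ]
spot (array([433.3, 315.9,  47.8]), [np.float64(0.7667112818863515), np.float64(0.7667112818863248)]) [433.6 316.3  49. ] [431.6 316.4  49. ]
```

Emit:
{"method": "jog_arm", "body": {
  "increments": [
    [-0.03,-0.04,-0.05,0],
    [-0.09,-0.29,-0.06,0],
    [-0.09,-0.29,-0.06,0],
    [-0.09,-0.29,-0.06,0],
    [-0.09,-0.29,-0.06,0],
    [-0.09,-0.29,-0.06,0],
    [-0.09,-0.29,-0.06,0],
    [-0.09,-0.29,-0.06,0]
  ],
  "hand": 1
}}

```text
clock: 6.9
position: [495.0, 26.5, 257.3]
ee_rot: [-0.004, 1.0, -0.001, -0.001]
contact_force: [-0.4, -0.1, -0.5]
gripper_width: 85.1
```

```bash
python3 look.py w4
```

```text
6.9 [494.95736539  26.53072386 257.34033036] [-3.58590600e-03  9.99992322e-01 -6.11022972e-04 -1.45716652e-03] 0.014087453950175919 [-0.38548531 -0.10477332 -0.54092414]
```

View pics/w4.png

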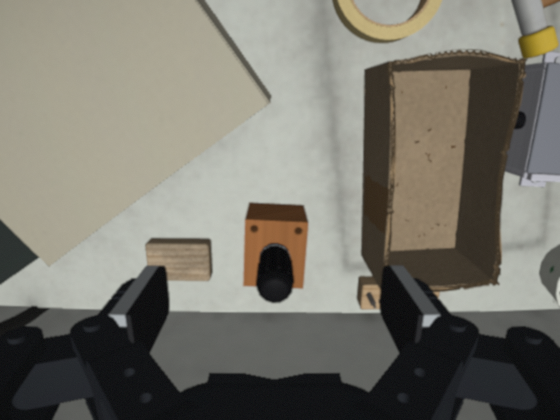

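Emit:
{"method": "jog_arm", "body": {
  "increments": [
    [0.06,0.04,0,0],
    [0.06,0.04,0,0],
    [0.06,0.04,0,0]
  ]
}}

```text
clock: 7.32
position: [434.4, 67.6, 258.1]
ee_rot: [-0.006, 1.0, -0.0, -0.001]
contact_force: [0.1, 0.5, 0.7]
gripper_width: 85.4
```

```bash
python3 look.py w5
```

```text
7.325 [434.41104442  67.55017543 258.11977478] [-5.68609944e-03  9.99983557e-01 -3.61222623e-04 -6.50104298e-04] 0.025426438114614234 [0.14890346 0.45956985 0.71532981]
```

View pics/w5.png

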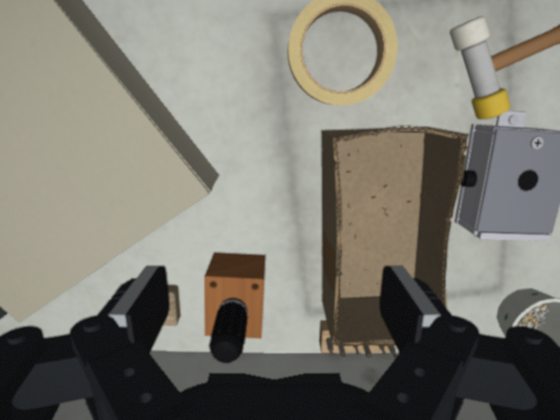

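```bash
python3 - <<'E'
import cv2,numpy as np
a=cv2.imread('pics/w4.png')[190:310,230:320];b=cv2.imread('pics/w5.png')[245:365,185:275]
f=lambda x:np.clip(cv2.resize(x,None,fx=4.4,fy=4.4,interpolation=cv2.INTER_CUBIC).astype(float)*2,0,255)
cv2.imwrite('pics/d45.png',np.hstack([f(a),f(b)]))
E
```

```text
[ WARN:0@0.058] global loadsave.cpp:1063 imwrite_ Unsupported depth image for selected encoder is fallbacked to CV_8U.
```

View pics/d45.png

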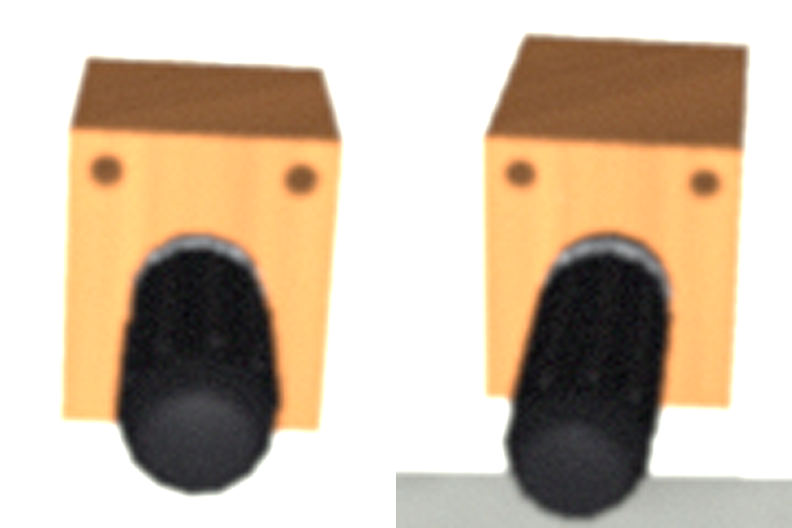

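```bash
python3 - <<'E'
from h import *
import pickle
np.set_printoptions(precision=1,suppress=True)
A=cam('wrist',pickle.load(open('w4.pkl','rb')));B=cam('wrist',pickle.load(open('w5.pkl','rb')));t=cam('top');s=cam('side')
f=lambda x,y,ox,oy:((x+.5)/4.4-.5+ox,(y+.5)/4.4-.5+oy)
a=lambda p:f(*p,230,190)
b=lambda p:f(*p,185,245)
print('drv',tri([ray(A,a((195,432))),ray(B,b((182,460)))]),tri([ray(A,a((195,432))),ray(B,b((182,460))),ray(t,T(714,95)),ray(s,S(338,38))]))
for p,q in [((107,170),(125,173)),((302,180),(309,181)),((72,128),(91,135)),((340,140),(346,149)),((317,429),(335,406)),((64,417),(90,394))]:
  print(tri([ray(A,a(p)),ray(B,b(q))]),onz(A,a(p),60))
for z in (126,130): print(z,onz(A,a((195,432)),z),onz(B,b((182,460)),z),onz(t,T(714,95),z),onz(s,S(338,38),z))
E
```

```text
drv (array([570. ,  27.5, 122.8]), [np.float64(0.39863840641574066), np.float64(0.39863840641575854)]) (array([567.6,  27.7, 125.7]), [np.float64(0.6737019778183958), np.float64(0.5404857703664472), np.float64(0.5059360338174496), np.float64(0.08447869748764583)])
(array([541.4,   7.8,  60.1]), [np.float64(0.05115991178530997), np.float64(0.05115991178526089)]) [541.5   7.9  60. ]
(array([543.8,  49.8,  58.5]), [np.float64(0.27457574839919785), np.float64(0.27457574839923093)]) [543.4  49.9  60. ]
(array([532. ,   0.4,  59.9]), [np.float64(0.02281105280679396), np.float64(0.02281105280676409)]) [532.    0.5  60. ]
(array([534.3,  57.9,  60.4]), [np.float64(0.17929141468116486), np.float64(0.17929141468128182)]) [534.3  57.8  60. ]
(array([605.2,  55.3,  57.5]), [np.float64(0.1807622945665483), np.float64(0.18076229456654408)]) [603.6  54.9  60. ]
(array([599.4,  -2.5,  62.7]), [np.float64(0.2732559165670166), np.float64(0.2732559165670971)]) [601.   -2.5  60. ]
126 [567.9  27.1 126. ] [567.7  28.3 126. ] [567.   27.8 126. ] [567.3  28.1 126. ]
130 [565.6  27.1 130. ] [564.5  28.9 130. ] [565.6  28.5 130. ] [563.4  32.2 130. ]
```

Emit:
{"method": "jog_arm", "body": {
  "increments": [
    [-0.1325,-0.0415,0,0],
    [-0.1325,-0.0415,0,0],
    [-0.1325,-0.0415,0.05,0],
    [-0.1325,-0.0415,0.09,0],
    [-0.1325,-0.0415,0.09,0]
  ]
}}

```text
clock: 8.0
position: [566.6, 25.8, 164.1]
ee_rot: [-0.004, 1.0, -0.002, -0.005]
contact_force: [0.0, 0.4, 0.5]
gripper_width: 85.6
```

```bash
cat > go.py <<'E'
from h import *
import sys
s=read_state();Rm=R.from_quat(s['ee_rot']).as_matrix();P=np.array(list(map(float,sys.argv[1:4])))
np.set_printoptions(precision=4,suppress=True)
print(s['clock'],s['position'],'inc m',Rm.T@(P-s['position'])/1e3,'toolz',Rm[:,2],'yaw',np.degrees(np.arctan2(-Rm[0,1],Rm[1,1])))
E
python3 go.py 567.6 27.7 98; python3 look.py w6
```

```text
8.0 [566.5959  25.7998 164.118 ] inc m [-0.0017  0.0021  0.0661] toolz [-0.0095 -0.0033 -0.9999] yaw 0.5002511908159586
8.0 [566.59593845  25.79982957 164.11800445] [-0.00435766  0.99997775 -0.00164997 -0.00477279] 0.07647489094872813 [0.04254221 0.3503027  0.5318882 ]
```

View pics/w6.png

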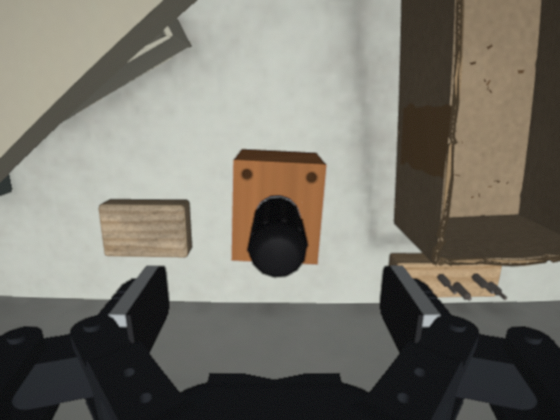

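The handle end, at about (278,250), sits between the open jaws. I'll descend.

Emit:
{"method": "jog_arm", "body": {
  "increments": [
    [-0.0015,0.002,0.02,0],
    [-0.0015,0.002,0.04,0],
    [-0.0015,0.002,0.056,0],
    [-0.0015,0.002,0.066,0],
    [-0.0015,0.002,0.066,0],
    [-0.0015,0.002,0.066,0]
  ]
}}

```text
clock: 8.8
position: [570.1, 28.3, 101.8]
ee_rot: [-0.005, 1.0, -0.001, -0.001]
contact_force: [-0.2, -0.2, -0.3]
gripper_width: 85.1
```

```bash
python3 go.py 567.6 27.7 98
```

```text
8.8 [570.0736  28.2936 101.758 ] inc m [ 0.0025 -0.0006  0.0038] toolz [-0.0022 -0.0023 -1.    ] yaw 0.5832072451125753
```

Emit:
{"method": "jog_arm", "body": {
  "increments": [
    [0.0025,-0.0005,0.004,0],
    [0.0025,-0.0005,0.004,0],
    [0.0025,-0.0005,0.004,0]
  ]
}}

```text
clock: 9.18
position: [567.6, 27.8, 97.9]
ee_rot: [-0.005, 1.0, -0.001, -0.001]
contact_force: [-1.1, 0.0, -0.3]
gripper_width: 85.3
```

Emit:
{"method": "jog_arm", "body": {
  "increments": [
    [0,0,0,0],
    [0,0,0,0],
    [0,0,0,0],
    [0,0,0,0],
    [0,0,0,0],
    [0,0,0,0],
    [0,0,0,0]
  ],
  "hand": -1
}}

```text
clock: 10.05
position: [567.7, 27.7, 98.2]
ee_rot: [-0.005, 1.0, -0.001, -0.001]
contact_force: [-1.6, -0.4, 3.3]
gripper_width: 28.4
```

```bash
python3 go.py 567.6 27.7 98;python3 - <<'E'
from h import *
s=read_state();print(s['contact_force'],s['gripper_width'],s['wrist_torque'])
E
```

```text
10.05 [567.724   27.6926  98.1557] inc m [0.0001 0.     0.0002] toolz [-0.0017 -0.0024 -1.    ] yaw 0.5965357990317063
[-1.63871895 -0.35272219  3.25261954] 28.417756585701458 [-0.26984098  0.16089913  0.00743344]
```

Emit:
{"method": "jog_arm", "body": {
  "increments": [
    [0,0,-0.01,0],
    [0,0,-0.025,0],
    [0,0,-0.04,0],
    [0,0,-0.06,0],
    [0,0,-0.085,0],
    [0,0,-0.11,0],
    [0,0,-0.13,0],
    [0,0,-0.13,0]
  ]
}}

```text
clock: 11.05
position: [568.9, 28.3, 230.8]
ee_rot: [-0.005, 1.0, -0.0, 0.002]
contact_force: [-0.7, 0.2, -0.7]
gripper_width: 28.3
```

```bash
python3 - <<'E'
from h import *
s=read_state();print(s['position'],s['contact_force'],s['gripper_width'],s['wrist_torque'])
shot('side','side7.png');shot('top','top7.png')
b=cv2.imread('pics/side7.png')
cv2.imwrite('pics/s7.png',cv2.resize(b[60:230,220:380],None,fx=3.5,fy=3.5,interpolation=cv2.INTER_CUBIC))
E
```

```text
[568.862603    28.28472769 230.75621153] [-0.68252396  0.15777214 -0.71199527] 28.331771714365438 [-0.01218547  0.0310996  -0.02434171]
```

View pics/s7.png

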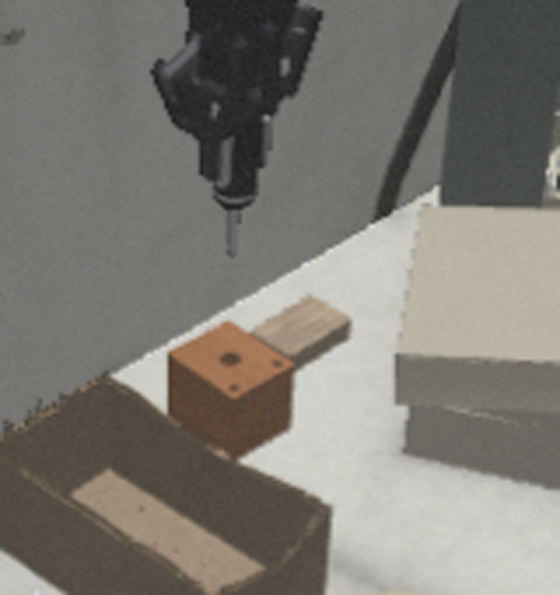

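The driver is clear of the stand and hangs upright, with its tip at about z 148 mm. I'll carry it over the carton.

Emit:
{"method": "jog_arm", "body": {
  "increments": [
    [0.02,0.03,0,0],
    [0.04,0.065,0,0],
    [0.06,0.1,0,0],
    [0.08,0.135,0,0],
    [0.09,0.147,0,0],
    [0.09,0.147,0,0]
  ]
}}

```text
clock: 11.9
position: [475.2, 174.4, 227.3]
ee_rot: [-0.006, 1.0, -0.001, -0.002]
contact_force: [-0.3, -0.3, -1.5]
gripper_width: 28.4
```

```bash
python3 go.py 396.3 316.8 210; python3 look.py w8
```

```text
11.9 [475.2171 174.3545 227.2662] inc m [0.0772 0.1434 0.0171] toolz [-0.0034 -0.0028 -1.    ] yaw 0.6730536181652712
11.9 [475.21706707 174.35446853 227.26619783] [-0.00587108  0.99998034 -0.00138707 -0.00171151] 0.013577110414484912 [-0.32608466 -0.33130976 -1.50960712]
```

View pics/w8.png

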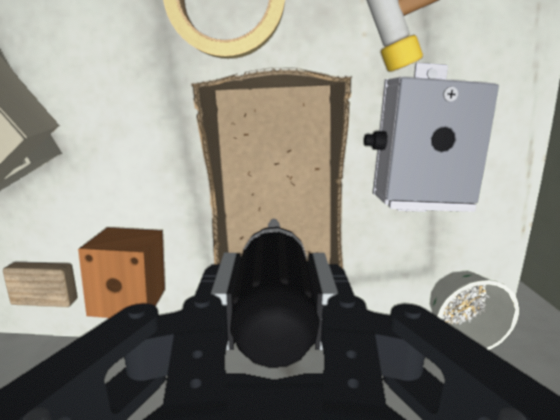

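The driver is above the carton with the bit visible at about (274,221). The screw is at (451.5,94) and the carton has not moved.

Emit:
{"method": "jog_arm", "body": {
  "increments": [
    [0.02,0.035,0,0],
    [0.04,0.07,0,0],
    [0.06,0.11,0.005,0],
    [0.077,0.143,0.017,0],
    [0.077,0.143,0.017,0],
    [0.077,0.143,0.017,0]
  ]
}}

```text
clock: 12.7
position: [397.8, 315.3, 210.1]
ee_rot: [-0.005, 1.0, -0.002, -0.002]
contact_force: [-0.3, 0.5, -1.0]
gripper_width: 28.1
```

```bash
python3 go.py 396.3 316.8 148; python3 look.py w9; python3 - <<'E'
from h import *
shot('side','side9.png')
b=cv2.imread('pics/side9.png')
cv2.imwrite('pics/s9.png',cv2.resize(b[170:300,190:320],None,fx=4.5,fy=4.5,interpolation=cv2.INTER_CUBIC))
E
```

```text
12.7 [397.7547 315.3166 210.0743] inc m [0.0012 0.0017 0.0621] toolz [-0.0032 -0.0035 -1.    ] yaw 0.5567872890833949
12.7 [397.75469802 315.31659597 210.07430334] [-0.00485609  0.99998544 -0.00172285 -0.00160387] 0.0006102011322587876 [-0.29940878  0.54085305 -1.0039411 ]
```

View pics/w9.png

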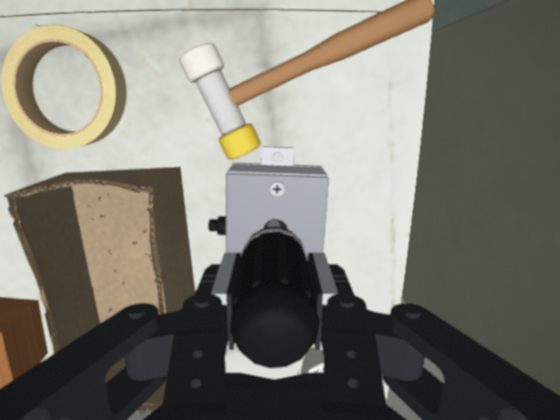

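View pics/s9.png

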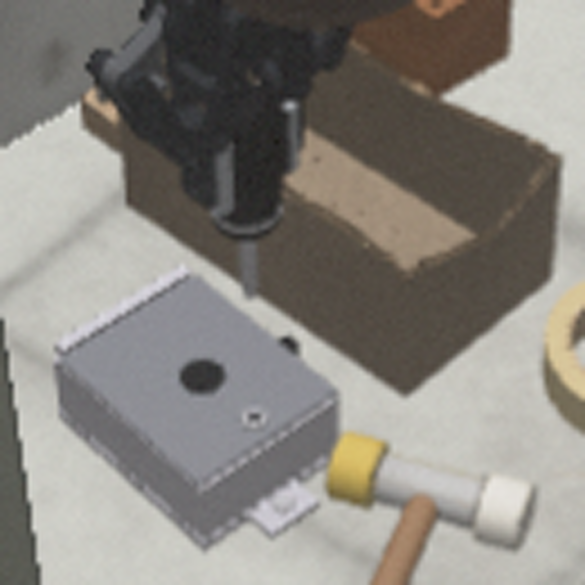

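```bash
python3 - <<'E'
from h import *
import pickle
np.set_printoptions(precision=1,suppress=True)
s=cam('side');w=cam('wrist',pickle.load(open('w9.pkl','rb')))
w8=cam('wrist',pickle.load(open('w8.pkl','rb')));w3=cam('wrist',pickle.load(open('w3.pkl','rb')))
f=lambda x,y:((x+.5)/4.5-.5+190,(y+.5)/4.5-.5+170)
print('tip',onz(s,f(249,297),127),'tip tri',tri([ray(s,f(249,297)),ray(w,(274,222))]))
for n,c,p in [('w9',w,(277,189)),('w8',w8,(451.5,94)),('w3',w3,(276,184.5)),('s',s,f(255,417))]:print(n,onz(c,p,51))
print(tri([ray(w,(277,189)),ray(w8,(451.5,94)),ray(w3,(276,184.5)),ray(s,f(255,417)),ray(s,S(198,464))]))
E
```

```text
tip [397.3 315.3 127. ] tip tri (array([398.5, 315.1, 126.3]), [np.float64(0.6414625376341057), np.float64(0.6414625376342096)])
w9 [396.5 317.5  51. ]
w8 [396.4 318.2  51. ]
w3 [396.8 317.8  51. ]
s [395.  316.3  51. ]
(array([395.8, 317.2,  51.7]), [np.float64(0.6107473330790185), np.float64(0.8106296476024917), np.float64(0.9998386575102121), np.float64(1.2884344637726506), np.float64(1.1254308395930703)])
```

Emit:
{"method": "jog_arm", "body": {
  "increments": [
    [0.001,0.002,0.02,0],
    [0.001,0.002,0.035,0],
    [0.001,0.002,0.048,0],
    [0.001,0.002,0.058,0],
    [0.001,0.002,0.064,0],
    [0.001,0.002,0.064,0],
    [0.001,0.002,0.064,0]
  ]
}}

```text
clock: 13.68
position: [396.9, 317.2, 146.8]
ee_rot: [-0.005, 1.0, -0.001, -0.001]
contact_force: [-0.1, -0.4, -1.4]
gripper_width: 28.4
```

```bash
python3 go.py 396.3 317.1 145
```

```text
13.675 [396.9301 317.2348 146.8267] inc m [ 0.0006 -0.0001  0.0018] toolz [-0.0021 -0.002  -1.    ] yaw 0.5255631132635837
```

Emit:
{"method": "jog_arm", "body": {
  "increments": [
    [0.0005,0,0.0015,0],
    [0.0005,0,0.0015,0],
    [0.0005,0,0.0015,0],
    [0.0005,0,0.0015,0]
  ]
}}

```text
clock: 14.18
position: [396.4, 317.3, 145.4]
ee_rot: [-0.005, 1.0, -0.001, -0.001]
contact_force: [-0.6, -1.1, -1.0]
gripper_width: 28.5
```

```bash
python3 go.py 396.3 317.1 145; python3 look.py w10; python3 - <<'E'
from h import *
shot('side','side10.png');shot('top','top10.png')
b=cv2.imread('pics/side10.png')
x=cv2.resize(b[200:290,195:285],None,fx=6,fy=6,interpolation=cv2.INTER_CUBIC)
cv2.imwrite('pics/s10.png',x)
E
```

```text
14.175 [396.4435 317.2863 145.4091] inc m [ 0.0001 -0.0002  0.0004] toolz [-0.002  -0.0018 -1.    ] yaw 0.5238319156690209
14.175 [396.44350871 317.28628432 145.40905441] [-4.57033889e-03  9.99988613e-01 -9.18417553e-04 -1.02095582e-03] 0.0012870460894684806 [-0.60919944 -1.07601224 -1.03977516]
```

View pics/s10.png

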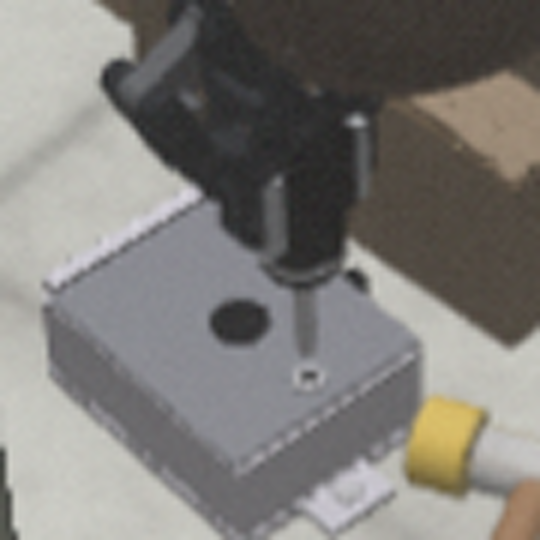

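View pics/w10.png

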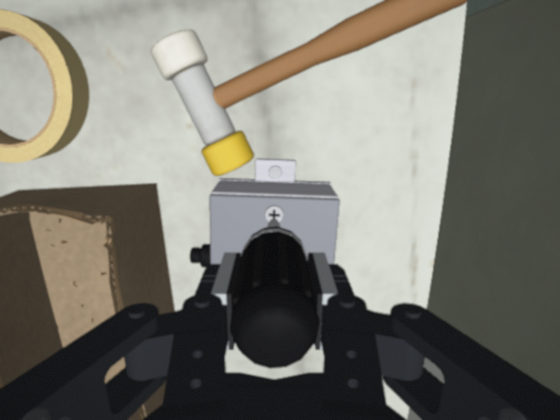

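View pics/top10.png

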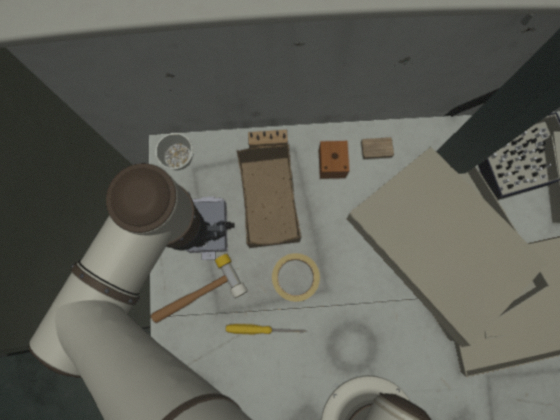

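```bash
python3 - <<'E'
from h import *
import pickle
np.set_printoptions(precision=1,suppress=True)
s=cam('side');w=cam('wrist',pickle.load(open('w10.pkl','rb')))
f=lambda x,y:((x+.5)/6-.5+195,(y+.5)/6-.5+200)
for z in(59,62,65):print(z,onz(s,f(306,357),z),onz(w,(274,223),z))
print(tri([ray(s,f(306,357)),ray(w,(274,223))]))
print('screw',onz(s,f(309,376),51),onz(w,(274.3,215),51),tri([ray(s,f(309,376)),ray(w,(274.3,215))]))
x=cv2.imread('pics/w10.png')[195:250,245:305]
cv2.imwrite('pics/w10z.png',cv2.convertScaleAbs(cv2.resize(x,None,fx=9,fy=9,interpolation=cv2.INTER_CUBIC),alpha=1.5))
E
```

```text
59 [397.1 316.1  59. ] [399.4 317.5  59. ]
62 [395.  317.8  62. ] [398.4 317.5  62. ]
65 [393.  319.6  65. ] [397.3 317.5  65. ]
(array([397.9, 316.9,  59.7]), [np.float64(1.309819867147393), np.float64(1.3098198671473689)])
screw [395.3 316.6  51. ] [396.7 317.7  51. ] (array([395.7, 317.3,  51.7]), [np.float64(0.8652220431975501), np.float64(0.8652220431975163)])
```

View pics/w10z.png

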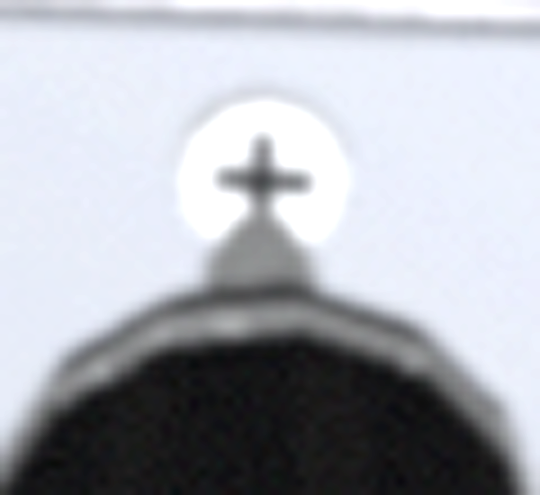

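```bash
python3 - <<'E'
from h import *
import pickle
np.set_printoptions(precision=1,suppress=True)
s=cam('side');w=cam('wrist',pickle.load(open('w10.pkl','rb')))
f=lambda x,y:((x+.5)/6-.5+195,(y+.5)/6-.5+200)
print(onz(w,(273.7,217.6),62),tri([ray(s,f(306,357)),ray(w,(273.7,217.6))]))
print('screw',onz(w,(273.7,214.6),51),tri([ray(s,f(309,377)),ray(w,(273.7,214.6))]))
E
```

```text
[394.9 317.3  62. ] (array([395.3, 317.4,  61.4]), [np.float64(0.19046663537362), np.float64(0.19046663537351166)])
screw [396.5 317.3  51. ] (array([395.9, 316.9,  50.7]), [np.float64(0.7224153381766131), np.float64(0.7224153381764805)])
```

The tip measures (395.3, 317.4, 61.4) and the screw (395.9, 316.9, 50.7), so the tip is under 1.5 mm off sideways and about 10.7 mm clear. The other objects are where they started, so I'm handing in.

```bash
python3 -c "
from bench import *
print(job_done())"
```

```text
the job is handed in; nothing more can be done
None
```

The job is handed in: the cover is pressed level and the driver is held upright above the screw, about 1 cm clear. It took about 14 s of the 61 s allowed.

- **Cover:** I pressed the dark spot with the closed fingers until the hard stop, at 16 N with no further travel. Afterwards the spot measured 47.8 mm high (49 expected when closed), the screw head was 51 to 52 mm up, and no green seal showed.
- **Carry:** I gripped the driver by its handle, lifted it straight out of the stand and carried it over the carton with its tip at about z 145 mm. By eye, the carton and the other objects stand where they were at the start; I did not measure this.
- **Final pose:** Measured from the side and wrist views, the tip is at (395.3, 317.4, 61.4) mm and the screw at (395.9, 316.9, 50.7) mm. That is about 1 mm off sideways and 10.7 mm above the head. The tool is within 0.003 rad of vertical and the driver is still in the grip (opening 28.5 mm).

**Measurements that disagreed:**
- My first reading of the tip in the last wrist picture put it about 2.5 mm farther out along x. I traced it to a misread pixel and corrected it on a zoomed view.
- The wrist and side views differ by 1 to 2 mm on the screw, which is within the calibration tolerance.
- The handle's end measured 126 mm high against the 130 mm implied by the text.

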